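# Clip gaping over the recipe card

### The arm

A 7-joint arm with a two-finger parallel gripper is mounted at the origin on the work surface. World frame = base frame: x ahead of the robot, y to its left, z up, the work surface at z = 0. Lengths are in m, angles in rad, forces in N, time in s.
With the tool pointing down it reaches from about 0.425 to 0.925 m from the base axis. Payload 6.8 kg.
Tool frame: the origin (TCP) lies midway between the tips of the shut fingers; the grasp point (between the pads) lies 19 mm behind it; z points along the fingers, y is the line along which they close (so a half turn about z gives the same grasp; the last joint's range is limited). The gripper opens to 85 mm and grips with 20 to 120 N. Pads are 22 mm wide; open, the fingers measure 114 mm over their backs; the gripper's body (76 mm by 85 mm) begins 54 mm behind the grasp point. The pads swing forward as they close: fully open they stand 13 mm farther back than shut.
Start: joints at [1.072, 0.477, 0.022, 1.555, -0.011, 1.109, -0.083], TCP at [0.257, -0.624, 0.231] pointing down, gripper open.
Joint ranges: [-2.96, 2.96], [-0.34, 2.1], [-1.41, 1.46], [0.24, 2.44], [-1.37, 4.51], [0.17, 1.92], [-2.96, 2.96]. Speed limits (rad/s): [2.39, 2.39, 3.14, 3.14, 3.14, 3.14, 3.14].

### API

Orientations are given as a unit quaternion [w, x, y, z].
In Python, from station import * gives the robot as it stands. The module is installed in compiled form; this text tells all that it offers.
- The arm moves only by the shell command python3 -m jog 'ROWS' [OPENING] [FORCE]. ROWS is JSON, a list of rows, each an object of numbers: "x", "y", "z": the shift along the tool's x, y, z in m; "ax", "ay", "az": the turn, a rotation vector about the tool's x, y, z in rad. In form: [{"x": .., "y": .., "z": .., "ax": .., "ay": .., "az": ..}, ...]. A call has 1 to 12 rows; each row is the pose to reach, as a shift and turn from the pose commanded when the call began, along the tool's axes at that moment; what a row does not reach only later rows make up. A row lasts 1/10 s, in which the tool goes at most 50 mm and 8.59 degrees, less where a joint would pass 70% of its speed; a pose out of reach is approached as far as the arm can. A call with a gripper value outside its range is refused whole. OPENING is the opening, from 0 (shut) to 1 (fully open), set as the call begins (- or left out, the last holds). The fingers move at their own pace and stop on an object; FORCE is the grip in N (left out, the last holds). Time passes only in rows, so rows that repeat a pose let the fingers close. It gives the time, the measured TCP pose, the force, the opening and the grip force at its end, in the units of the state.
- get_obs(): the state, without advancing time (a new reading comes with each control period).
- read_camera(name): name is "side" or "top" or "wrist"; returns the picture (480x640x3 uint8, red, green, blue); there is no depth.
- camera_params(name): a dict with "K" (3x3 intrinsics, pixels), "D" ([k1, k2, p1, p2, k3] as OpenCV has them; the pictures are not rectified), "origin" and "attitude" of the camera in the world. Camera axes: x right, y up, looking along -z (the intrinsics and any distortion apply to the point x, -y, -z); pixel columns grow to the right and rows downward; lengths in m; the calibration is good to about 2 mm. A picture is of the moment at which its call begins: read the wrist's pose just before it. camera_params takes no time and is no camera call; for the wrist camera it gives the pose at the moment of the call.
- hand_in(): hands the job in; it is judged then, once.
The state is a dict: "t": time; "q": joint angles; "joint_vel": joint speeds; "joint_torque": joint torques, N m; "eef_pos": TCP position; "tool_rot": TCP orientation; "contact_force": force on the tool from outside, world axes, zero at the start; "torque": the same for the moment, N m; "gripper_width": opening from 0.0 (shut) to 1.0 (fully open); "grasp_force": force on a finger pad.
Only numpy, scipy, OpenCV 4.12 (cv2) and the standard library are available. Lean on these libraries where they do the work, as an engineer would, in place of code of your own. Each camera call takes 0.05 s, during which the arm holds its last target. There are 200 camera calls.

### The job

Squeeze the two handles of the bag clip together so that its jaws open, pull it up out of the spring catches of its holder, and carry it to the card that stands in the wooden block. Bring it down squarely over the middle of the card's top edge so that the open jaws gape around it, one jaw on each side, reaching a good centimetre below the edge and neither touching the card, and finish while still holding it squeezed wide open there, so that I can slip a second card in. Do not knock the card, and leave the gourd, bombilla, sugar bowl and glass jar alone.

Things in the scene. Friction and masses are not known exactly. Their poses are not given: they have to be found in the camera images.
- clip_grip (a point): Bag clip like a stubby grey clothes peg, 75 mm tall, 55 g, parked upright, handles up, jaws down. Point midway between its two handle plates, half-way up, 25 mm above the hinge pin. x = squeeze direction, y = along the pin, z = up. Plates 24 mm wide (y), 4 mm thick, from 4 to 41 mm above the pin; at rest they lean apart in a V, 42 mm over the outsides at the top, 22 at the bottom.
- lever (a joint): opening angle of the clip: 0 = jaws shut (faces 2 mm apart), 0.56 rad = stop, jaw tips then about 20 mm apart, handle plates parallel and about 18 mm over the outsides. Squeezing takes 5 N at first, up to 15 N when fully open; a firmer grip (40 N) does no harm and holds better. Its spring shuts the jaws if the handles are let go.
- jaw_front (a point): lower end of the clip's jaw on the clip's -x side, at its inner face, 34 mm below the hinge pin (33 mm when fully open); jaws are 24 mm wide and 5 mm thick. This half carries the frame of clip_grip; each half turns by half of the opening when both handles are squeezed
- jaw_rear (a point): the same point of the jaw on the clip's +x side
- holder: fixed wooden base 70 x 100 x 12 mm, origin under its centre. At y = 40 and -40 mm stand posts 20 x 10 mm, 58 mm high over the counter, each with a sprung round catch reaching over an end of the clip's pin (47 mm long, along y, 46 mm above the counter). The catches let the pin go straight up at a pull of 10 to 16 N, over the first 7 mm. The jaws can open freely along x.
- card_edge (a point): middle of the top edge of a stiff upright paper-white card, 3 mm thick, 110 mm wide, its top edge 100 mm above the counter, fixed in a wooden block 50 x 130 x 24 mm that does not move. x = across the card (its normal), y = along the edge, z = up.
- gourd: hollow dark gourd cup, 80 mm across, 90 mm high, open top; origin under its centre; leave alone
- bombilla: steel drinking straw 200 mm long lying on the counter along its x, 10 mm high; origin under its middle; leave alone
- sugar_bowl: lidded blue ceramic bowl, 96 mm across, 86 mm high; origin under its centre; leave alone
- jar: squat glass jar with a clamp lid, 100 mm across, 100 mm high; origin under its centre; leave alone

How it is judged:
By the outcome, as a careful person would: the job done as asked, in the order asked, and still so for the second after the job is handed in, while the arm keeps its last pose, push and grip.
It also fails if it takes over 37 s, if anything falls off the work surface, if the arm or the gripper's body presses on something with over 40 N, if the wrist force passes 120 N, or if a joint passes its speed limit or range.

## Working session

There is one attempt and no reset: what is moved stays moved. The work goes in short steps, Python scripts to look and compute and a shell command to move; the robot and the scene stay as the last step left them, time stands still between calls to the robot, and variables do not carry over. Pictures are saved under pics/ and viewed, at most 10 in all, crops included, and the job is handed in when it is done.

```bash
mkdir -p pics; python3 - <<'E'
from station import *
import cv2
o=get_obs();print(o)
for n in("side","top"):
    print(n,camera_params(n)); cv2.imwrite(f"pics/{n}0.png",read_camera(n)[:,:,::-1])
E
```

```text
{'t': 0.0, 'q': array([ 1.07193136,  0.47781992,  0.0223494 ,  1.55649063, -0.01150976,
        1.10930778, -0.08311613]), 'joint_vel': array([-0.00192994, -0.00129512,  0.00131352,  0.0013121 , -0.00144071,
        0.0004108 , -0.00024741]), 'joint_torque': array([-5.77545215e-04, -5.96465850e+01,  1.60749145e+00, -2.81207246e+01,
        1.24411707e-02,  9.41237173e-03, -1.82558540e-05]), 'eef_pos': array([ 0.25685048, -0.62355396,  0.23029608]), 'tool_rot': array([-9.14763849e-04,  9.80973808e-01,  1.94137808e-01, -2.51478888e-04]), 'contact_force': array([0.49188054, 0.27063324, 0.27985183]), 'torque': array([-0.00922623,  0.01926892, -0.0088695 ]), 'grasp_force': 0.0, 'gripper_width': 0.9961633452026335}
side {'K': array([[501.13202405,   0.        , 319.60859274],
       [  0.        , 501.13202405, 231.77521681],
       [  0.        ,   0.        ,   1.        ]]), 'D': array([0.01382663, 0.        , 0.        , 0.        , 0.        ]), 'origin': array([0.20765647, 0.55812176, 0.56765667]), 'attitude': array([-0.25452852, -0.13647568,  0.44245797,  0.84901152])}
top {'K': array([[488.15963271,   0.        , 313.16544125],
       [  0.        , 488.15963271, 237.41248159],
       [  0.        ,   0.        ,   1.        ]]), 'D': array([-0.09145613,  0.        ,  0.        ,  0.        ,  0.        ]), 'origin': array([ 0.49941144, -0.01951153,  0.84673997]), 'attitude': array([ 0.70537719,  0.05677387, -0.04677242, -0.70500502])}
```

View pics/top0.png

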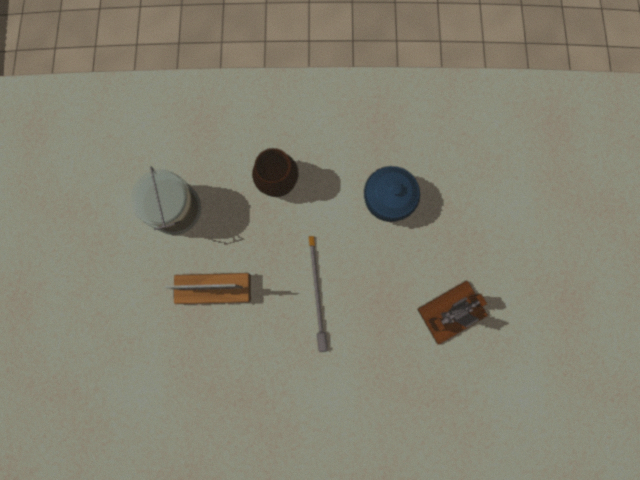

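View pics/side0.png

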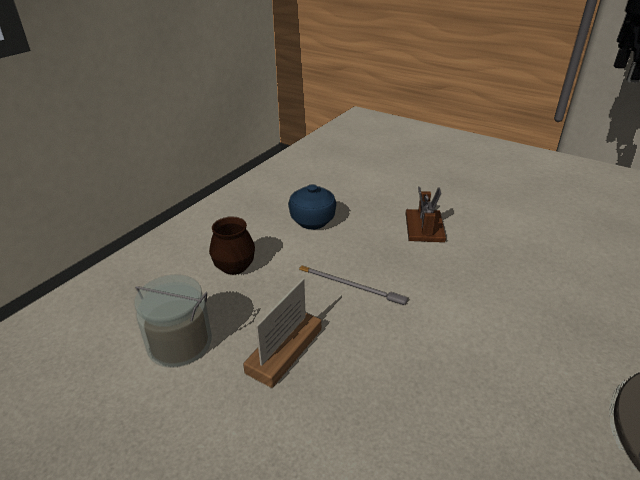

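The top view shows the card block at about (212,289) with the card edge from (170,288) to (237,286), and the holder at about (455,312). In the side view the card top edge is at (260,325)-(305,284) and the clip at about (430,205). Next I'll zoom in on both and build ray helpers.

```bash
cat > h.py <<'E'
from station import *
import numpy as np, cv2
from scipy.spatial.transform import Rotation as R
def rot(q): return R.from_quat(np.r_[q[1:],q[0]]).as_matrix()
def rays(p,uv):
    n=cv2.undistortPoints(np.float64(uv).reshape(-1,1,2),p["K"],p["D"])[:,0]
    d=np.c_[n[:,0],-n[:,1],-np.ones(len(n))]@rot(p["attitude"]).T
    return np.array(p["origin"]),d
def onz(p,uv,z):
    o,d=rays(p,uv); return o+d*((z-o[2])/d[:,2])[:,None]
def proj(p,X):
    c=(np.atleast_2d(X)-p["origin"])@rot(p["attitude"]); c=c*[1,-1,-1]
    return cv2.projectPoints(c,np.zeros(3),np.zeros(3),p["K"],p["D"])[0][:,0]
E
python3 - <<'E'
from h import *
t=cv2.imread("pics/top0.png");s=cv2.imread("pics/side0.png")
cr=lambda im,x,y,w,h:cv2.resize(im[y:y+h,x:x+w],(400,300),interpolation=cv2.INTER_CUBIC)
cv2.imwrite("pics/c1.png",cv2.convertScaleAbs(np.vstack([np.hstack([cr(t,410,270,100,75),cr(t,162,253,100,75)]),np.hstack([cr(s,380,175,100,75),cr(s,235,275,160,120)])]),alpha=1.6))
p=camera_params("top")
hsv=cv2.cvtColor(t,cv2.COLOR_BGR2HSV)
m=((hsv[...,0]<18)&(hsv[...,1]>130)&(hsv[...,2]>50)).astype(np.uint8)
for c in cv2.findContours(m,0,2)[0]:
    if cv2.contourArea(c)>300:
        h=cv2.convexHull(c); r=cv2.minAreaRect(h); print(cv2.contourArea(c),r); b=cv2.boxPoints(r)
        for z in(.012,.024):
            w=onz(p,b,z)[:,:2]; print(z,w.mean(0),w.round(4).tolist(),np.linalg.norm(np.diff(w,axis=0),axis=1), np.degrees(np.arctan2(*(w[1]-w[0])[::-1])))
E
```

```text
1438.5 ((454.60894775390625, 310.7790222167969), (40.58393859863281, 61.94630813598633), 59.93141555786133)
0.012 [ 0.49656978 -0.2487275 ] [[0.5002, -0.1851], [0.5526, -0.2793], [0.4924, -0.3122], [0.4411, -0.2183]] [0.10772918 0.0685676  0.10701901] -60.907593375185
0.024 [ 0.49661063 -0.24543236] [[0.5002, -0.1827], [0.5518, -0.2755], [0.4925, -0.308], [0.442, -0.2155]] [0.1061805  0.06758189 0.10548053] -60.90759337518499
1486.0 ((211.4225311279297, 288.21051025390625), (28.211339950561523, 75.30429077148438), 88.40885925292969)
0.012 [0.53464751 0.16726275] [[0.5568, 0.2342], [0.5608, 0.1031], [0.5127, 0.1009], [0.5083, 0.231]] [0.13115259 0.04817761 0.13017636] -88.2248748127347
0.024 [0.53414097 0.16457773] [[0.5559, 0.2305], [0.5599, 0.1013], [0.5125, 0.0991], [0.5082, 0.2274]] [0.12926717 0.04748502 0.12830498] -88.22487481273471
```

View pics/c1.png

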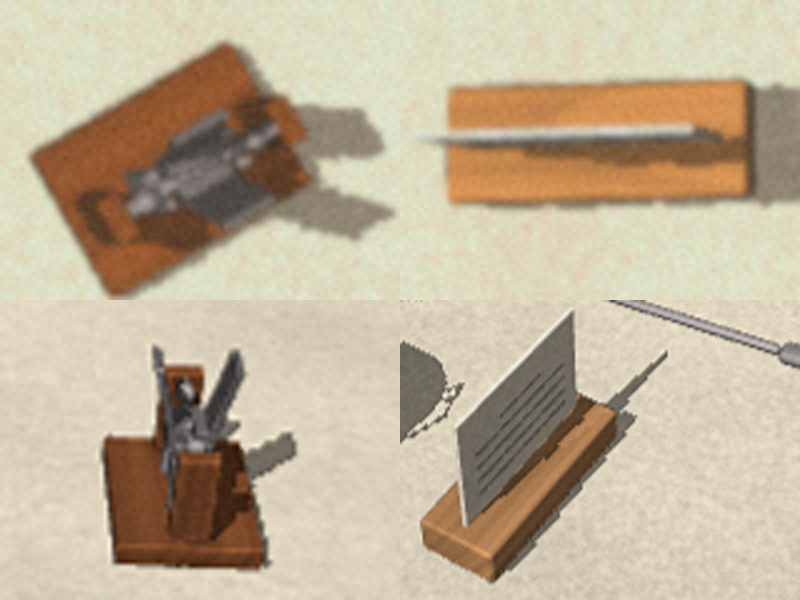

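The crops show the holder base corners at top-view px (418,309), (437.5,344) and (467,280.5), with the pin ends at about (445,321) and (477,302.5). The card's top edge ends are at about (167,286.5)/(235,285) in the top view and (258,327)/(304,280) in the side view.

```bash
python3 - <<'E'
from h import *
p=camera_params("top");s=camera_params("side")
b=onz(p,[[418,308.8],[437.5,344.2],[467,280.5]],.012);print(b.round(4)); c=(b[1]+b[2])/2;d=b[2]-b[0];print("centre",c,np.linalg.norm(d),np.linalg.norm(b[1]-b[0]),np.degrees(np.arctan2(d[1],d[0])))
pe=onz(p,[[445,321],[477,302.5]],.046);print("pin",pe.round(4),pe.mean(0),np.degrees(np.arctan2(*(pe[1]-pe[0])[[1,0]])))
ct=onz(p,[[167,286.5],[235,285]],.1);cs=onz(s,[[258,327],[304,280]],.1);print("card",ct.round(4),ct.mean(0),cs.round(4),cs.mean(0))
for e in(ct,cs):print(np.linalg.norm(e[1]-e[0]),np.degrees(np.arctan2(*(e[1]-e[0])[[1,0]])))
w=camera_params("wrist");o=get_obs();T=rot(o["tool_rot"]);print(T.round(3));print("cam in tool",T.T@(w["origin"]-o["eef_pos"]),(T.T@rot(w["attitude"])).round(3),w["K"])
E
```

```text
[[ 0.5001 -0.1857  0.012 ]
 [ 0.4406 -0.2175  0.012 ]
 [ 0.5478 -0.2717  0.012 ]]
centre [ 0.49416903 -0.24457916  0.012     ] 0.0982876316426896 0.06745087953137326 -60.95621097643487
pin [[ 0.4801 -0.2227  0.046 ]
 [ 0.5097 -0.2767  0.046 ]] [ 0.49490055 -0.24968507  0.046     ] -61.23641183900982
card [[0.5331 0.2168 0.1   ]
 [0.536  0.1109 0.1   ]] [0.53456032 0.16384559 0.1       ] [[0.5297 0.2214 0.1   ]
 [0.5336 0.1131 0.1   ]] [0.53164976 0.16723462 0.1       ]
0.10597465660155568 -88.4611633514705
0.1083492592817017 -87.98381396553563
[[ 0.925  0.381 -0.001]
 [ 0.381 -0.925  0.001]
 [-0.    -0.002 -1.   ]]
cam in tool [ 0.0826562   0.00057225 -0.14320985] [[ 0.001  0.947  0.321]
 [ 1.    -0.    -0.001]
 [-0.001  0.321 -0.947]] [[385.95696218   0.         310.72643199]
 [  0.         385.95696218 232.68733415]
 [  0.           0.           1.        ]]
```

```bash
python3 -m jog '[{"x":0.02,"y":-0.014,"z":0.003,"az":-0.09},{"x":0.05,"y":-0.036,"z":0.008,"az":-0.23},{"x":0.085,"y":-0.06,"z":0.014,"az":-0.38},{"x":0.12,"y":-0.085,"z":0.02,"az":-0.53},{"x":0.155,"y":-0.11,"z":0.026,"az":-0.68},{"x":0.19,"y":-0.135,"z":0.032,"az":-0.83},{"x":0.225,"y":-0.16,"z":0.038,"az":-0.98},{"x":0.26,"y":-0.185,"z":0.043,"az":-1.13},{"x":0.295,"y":-0.21,"z":0.048,"az":-1.28},{"x":0.325,"y":-0.232,"z":0.053,"az":-1.43},{"x":0.35,"y":-0.248,"z":0.057,"az":-1.58},{"x":0.363,"y":-0.257,"z":0.06,"az":-1.686}]' 1 40
python3 -m jog '[{"x":0},{"x":0},{"x":0}]'
python3 - <<'E'
from h import *
o=get_obs();p=camera_params("wrist");im=read_camera("wrist");cv2.imwrite("pics/w1.png",im[:,:,::-1])
import pickle;pickle.dump((o,p),open("w1.pkl","wb"))
print(o["eef_pos"],rot(o["tool_rot"]).round(4),o["q"],o["t"])
E
```

```text
[ 0.25690302 -0.62363112  0.23044432] [[ 9.246e-01  3.809e-01 -7.000e-04]
 [ 3.809e-01 -9.246e-01  1.400e-03]
 [-1.000e-04 -1.600e-03 -1.000e+00]] [ 1.07192032  0.47769331  0.02234752  1.55634047 -0.01151558  1.10929557
 -0.08306841] 0.1validation failed for argument at $[0]...
validation failed for argument at $[0]...
```

View pics/w1.png

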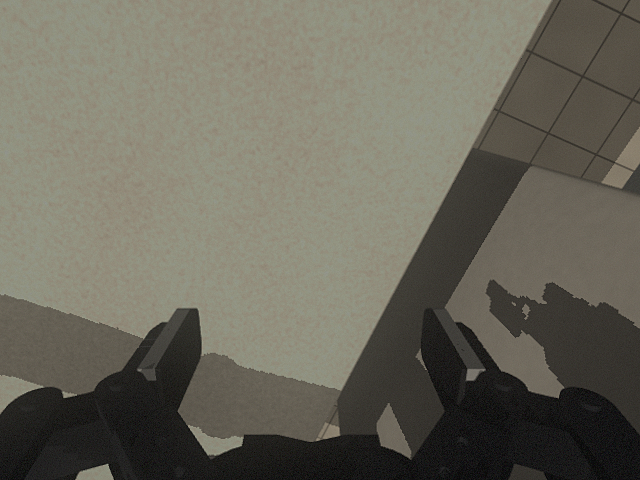

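The move was refused because rows need all six keys, so this picture shows only the start pose with the open fingers at px (180,340) and (445,340). I'll send it again with complete rows.

```bash
python3 -m jog '[{"x":0.02,"y":-0.014,"z":0.003,"ax":0,"ay":0,"az":-0.09},{"x":0.05,"y":-0.036,"z":0.008,"ax":0,"ay":0,"az":-0.23},{"x":0.085,"y":-0.06,"z":0.014,"ax":0,"ay":0,"az":-0.38},{"x":0.12,"y":-0.085,"z":0.02,"ax":0,"ay":0,"az":-0.53},{"x":0.155,"y":-0.11,"z":0.026,"ax":0,"ay":0,"az":-0.68},{"x":0.19,"y":-0.135,"z":0.032,"ax":0,"ay":0,"az":-0.83},{"x":0.225,"y":-0.16,"z":0.038,"ax":0,"ay":0,"az":-0.98},{"x":0.26,"y":-0.185,"z":0.043,"ax":0,"ay":0,"az":-1.13},{"x":0.295,"y":-0.21,"z":0.048,"ax":0,"ay":0,"az":-1.28},{"x":0.325,"y":-0.232,"z":0.053,"ax":0,"ay":0,"az":-1.43},{"x":0.35,"y":-0.248,"z":0.057,"ax":0,"ay":0,"az":-1.58},{"x":0.363,"y":-0.257,"z":0.06,"ax":0,"ay":0,"az":-1.686}]' 1 40
python3 -m jog '[{"x":0,"y":0,"z":0,"ax":0,"ay":0,"az":0},{"x":0,"y":0,"z":0,"ax":0,"ay":0,"az":0},{"x":0,"y":0,"z":0,"ax":0,"ay":0,"az":0}]'
python3 - <<'E'
from h import *
o=get_obs();p=camera_params("wrist");im=read_camera("wrist");cv2.imwrite("pics/w2.png",im[:,:,::-1])
import pickle;pickle.dump((o,p),open("w2.pkl","wb"))
print(o["eef_pos"],rot(o["tool_rot"]).round(4),o["q"],o["t"])
E
```

```text
t: 1.35
eef_pos: [0.4964, -0.245, 0.1711]
tool_rot: [-0.0, 0.504, 0.864, 0.001]
contact_force: [0.3, -0.5, -0.5]
gripper_width: 1.003
grasp_force: 0.0
t: 1.65
eef_pos: [0.494, -0.2499, 0.1713]
tool_rot: [-0.0, 0.51, 0.86, -0.0]
contact_force: [0.3, -0.4, -0.0]
gripper_width: 1.001
grasp_force: 0.0
[ 0.49397549 -0.24987962  0.17128888] [[-4.808e-01  8.768e-01 -6.000e-04]
 [ 8.768e-01  4.808e-01 -7.000e-04]
 [-4.000e-04 -9.000e-04 -1.000e+00]] [ 0.72886985  0.38555313 -0.46526375  1.88267107  0.21441142  0.92250751
  0.6642467 ] 1.65
```

View pics/w2.png

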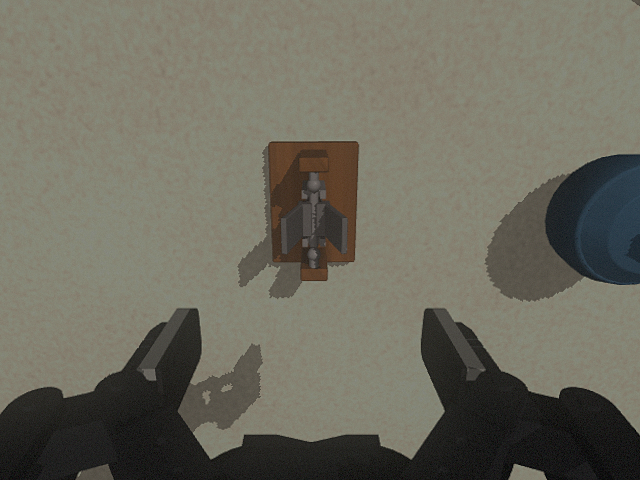

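The wrist view shows the holder base with corners at about (269,141), (358,141), (356,262) and (272,262). The handle tops are at about (283,236) and (346,232), the pin runs from (314,172) to (312,258), and the fingers are to either side and below. I'll refine these with masks.

```bash
python3 - <<'E'
from h import *
import pickle;o,p=pickle.load(open("w2.pkl","rb"))
im=cv2.imread("pics/w2.png");hsv=cv2.cvtColor(im,cv2.COLOR_BGR2HSV)
m=((hsv[...,0]<18)&(hsv[...,1]>120)).astype(np.uint8);m[300:]=0
# base edges
e=lambda rows,f:np.array([[f(np.nonzero(m[r,240:400])[0])+240,r] for r in rows],float)
L=e(range(150,230),min)-[.5,0];Rr=e(range(150,255),max)+[.5,0]
top=np.array([[c,np.nonzero(m[100:300,c])[0].min()+100-.5] for c in range(275,353)])
bot=np.array([[c,np.nonzero(m[100:300,c])[0].max()+100+.5] for c in list(range(278,298))+list(range(331,352))])
def line(P):
    w=onz(p,P,.012)[:,:2]; vx,vy,x,y=cv2.fitLine(np.float32(w),cv2.DIST_HUBER,0,.001,.001).ravel();return np.array([x,y]),np.array([vx,vy])
ls=[line(P) for P in(L,Rr,top,bot)]
def X(a,b): return a[0]+a[1]*np.linalg.solve(np.c_[a[1],-b[1]],b[0]-a[0])[0]
c=[X(ls[0],ls[2]),X(ls[1],ls[2]),X(ls[1],ls[3]),X(ls[0],ls[3])];c=np.array(c);print(c.round(4));print("sizes",[np.linalg.norm(c[i]-c[i-1]).round(4) for i in range(4)],"centre",c.mean(0),[np.degrees(np.arctan2(l[1][1],l[1][0])).round(2) for l in ls])
T=onz(p,[[283,219],[283,254],[347,214],[347,251]],.086);print("handle",T.round(4),T.mean(0))
Q=onz(p,[[300,158],[328,158],[301,270],[327,270]],.058);print("posts",Q.round(4).tolist(),Q.mean(0))
tx=rot(o["tool_rot"]);print("handles in tool",((T-o["eef_pos"])@tx).round(4),"base ctr in tool",(np.r_[c.mean(0),.012]-o["eef_pos"])@tx)
cv2.imwrite("pics/w2c.png",cv2.resize(im[130:290,240:400],(600,600),interpolation=cv2.INTER_CUBIC))
E
```

```text
[[ 0.4403 -0.22  ]
 [ 0.4998 -0.1861]
 [ 0.5484 -0.2736]
 [ 0.4872 -0.3047]]
sizes [np.float32(0.0968), np.float32(0.0685), np.float32(0.1), np.float32(0.0686)] centre [ 0.49394906 -0.24609616] [np.float32(-61.04), np.float32(-60.96), np.float32(29.65), np.float32(26.91)]
handle [[ 0.4723 -0.2466  0.086 ]
 [ 0.483  -0.2672  0.086 ]
 [ 0.5053 -0.2248  0.086 ]
 [ 0.5177 -0.2458  0.086 ]] [ 0.49459219 -0.2461059   0.086     ]
posts [[0.465, -0.2124, 0.058], [0.4812, -0.2036, 0.058], [0.5038, -0.283, 0.058], [0.5203, -0.2739, 0.058]] [ 0.49255621 -0.24323035  0.058     ]
handles in tool [[ 0.0134 -0.0173  0.0853]
 [-0.0099 -0.0179  0.0853]
 [ 0.0166  0.0221  0.0853]
 [-0.0078  0.0228  0.0853]] base ctr in tool [0.00338825 0.00193747 0.15928599]
```

View pics/w2c.png

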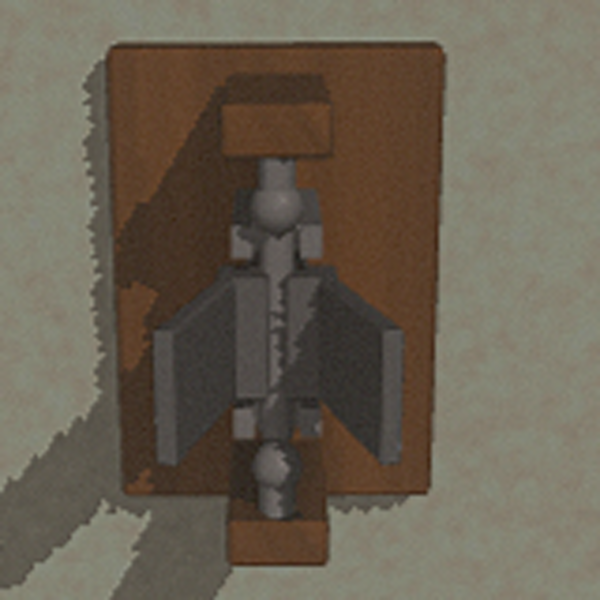

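The crop confirms that the tool axes align with the clip to within about 0.3°, with the handle midpoint at about px (314.5,236). The offset is +3 mm tool x, +2 mm tool y and 121 mm down.

```bash
python3 -m jog '[{"x":0.003,"y":0.002,"z":0.015,"ax":0,"ay":0,"az":-0.004},{"x":0.003,"y":0.002,"z":0.04,"ax":0,"ay":0,"az":-0.004},{"x":0.003,"y":0.002,"z":0.065,"ax":0,"ay":0,"az":-0.004},{"x":0.003,"y":0.002,"z":0.09,"ax":0,"ay":0,"az":-0.004},{"x":0.003,"y":0.002,"z":0.108,"ax":0,"ay":0,"az":-0.004},{"x":0.003,"y":0.002,"z":0.118,"ax":0,"ay":0,"az":-0.004},{"x":0.003,"y":0.002,"z":0.121,"ax":0,"ay":0,"az":-0.004},{"x":0.003,"y":0.002,"z":0.121,"ax":0,"ay":0,"az":-0.004},{"x":0.003,"y":0.002,"z":0.121,"ax":0,"ay":0,"az":-0.004}]' 1 45
python3 -m jog '[{"x":0,"y":0,"z":0,"ax":0,"ay":0,"az":0},{"x":0,"y":0,"z":0,"ax":0,"ay":0,"az":0},{"x":0,"y":0,"z":0,"ax":0,"ay":0,"az":0},{"x":0,"y":0,"z":0,"ax":0,"ay":0,"az":0},{"x":0,"y":0,"z":0,"ax":0,"ay":0,"az":0},{"x":0,"y":0,"z":0,"ax":0,"ay":0,"az":0},{"x":0,"y":0,"z":0,"ax":0,"ay":0,"az":0},{"x":0,"y":0,"z":0,"ax":0,"ay":0,"az":0}]' 0 45
```

```text
t: 2.6
eef_pos: [0.4958, -0.2451, 0.0512]
tool_rot: [0.001, 0.506, 0.862, 0.0]
contact_force: [-0.4, 0.7, 0.3]
gripper_width: 1.0
grasp_force: 0.0
t: 3.4
eef_pos: [0.4954, -0.2466, 0.0522]
tool_rot: [0.001, 0.507, 0.862, -0.001]
contact_force: [-5.3, -1.8, 15.6]
gripper_width: 0.209
grasp_force: 48.1
```

```bash
python3 -m jog '[{"x":0,"y":0,"z":-0.003,"ax":0,"ay":0,"az":0},{"x":0,"y":0,"z":-0.006,"ax":0,"ay":0,"az":0},{"x":0,"y":0,"z":-0.009,"ax":0,"ay":0,"az":0},{"x":0,"y":0,"z":-0.013,"ax":0,"ay":0,"az":0},{"x":0,"y":0,"z":-0.018,"ax":0,"ay":0,"az":0},{"x":0,"y":0,"z":-0.025,"ax":0,"ay":0,"az":0},{"x":0,"y":0,"z":-0.038,"ax":0,"ay":0,"az":0},{"x":0,"y":0,"z":-0.055,"ax":0,"ay":0,"az":0},{"x":0,"y":0,"z":-0.075,"ax":0,"ay":0,"az":0},{"x":0,"y":0,"z":-0.095,"ax":0,"ay":0,"az":0},{"x":0,"y":0,"z":-0.11,"ax":0,"ay":0,"az":0},{"x":0,"y":0,"z":-0.12,"ax":0,"ay":0,"az":0}]'
python3 -m jog '[{"x":0,"y":0,"z":0,"ax":0,"ay":0,"az":0},{"x":0,"y":0,"z":0,"ax":0,"ay":0,"az":0},{"x":0,"y":0,"z":0,"ax":0,"ay":0,"az":0}]'
python3 - <<'E'
from h import *
o=get_obs();print(o["eef_pos"],rot(o["tool_rot"]).round(3).tolist())
w=read_camera("wrist");s=read_camera("side")
sp=camera_params("side");u=proj(sp,o["eef_pos"])[0].astype(int);print(u)
x,y=np.clip(u-[60,60],0,[540,380])
a=cv2.resize(s[y:y+100,x:x+120],(400,333),interpolation=cv2.INTER_CUBIC);b=cv2.resize(w[150:400,160:460],(400,333))
cv2.imwrite("pics/l1.png",cv2.convertScaleAbs(np.hstack([a,b])[:,:,::-1],alpha=1.6))
E
```

```text
t: 4.6
eef_pos: [0.4956, -0.2448, 0.1723]
tool_rot: [0.001, 0.506, 0.863, -0.0]
contact_force: [0.5, -0.1, -0.2]
gripper_width: 0.204
grasp_force: 47.1
t: 4.9
eef_pos: [0.4945, -0.2444, 0.1694]
tool_rot: [-0.001, 0.506, 0.863, -0.0]
contact_force: [-0.8, 1.0, -0.5]
gripper_width: 0.203
grasp_force: 47.1
[ 0.49448586 -0.24444074  0.16935331] [[-0.488, 0.873, -0.002], [0.873, 0.488, 0.001], [0.001, -0.001, -1.0]]
[434 150]
```

View pics/l1.png

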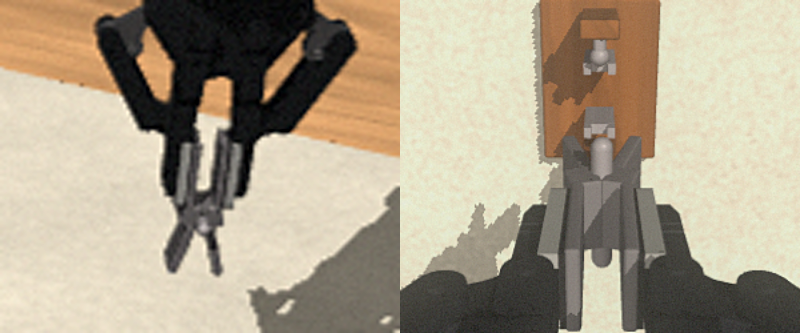

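The clip is held fully squeezed with its jaws open and clear of the holder. In the side view the pin is at about (435,156.6) and the jaw tips at about (425,171) and (439,171.6). In the wrist view the pin ends are at about (310,255) and (310,343). I'll compare these with the predicted in-hand pose.

```bash
python3 - <<'E'
from h import *
o=get_obs();T=rot(o["tool_rot"]);e=o["eef_pos"];sp=camera_params("side");wp=camera_params("wrist")
for z in(.0,.006,.012):
    L=np.array([[.0235,0,z],[-.0235,0,z],[.012,-.012,z+.033],[.012,.012,z+.033],[-.012,-.012,z+.033],[-.012,.012,z+.033]])
    X=e+L@T.T; print(z,"side",proj(sp,X).round(1).tolist(),"wrist",proj(wp,X[:2]).round(1).tolist())
# card sharper: white mask along edge in top view, predicted rays
im=read_camera("top");cv2.imwrite("pics/top1.png",im[:,:,::-1]);g=im.mean(2)
for c in range(178,232,9): print(c,g[278:298,c].astype(int).tolist(),end="\n")
for r in(284,285,286,287): print(r,g[r,160:176].astype(int).tolist(),g[r,228:246].astype(int).tolist())
E
```

```text
0.0 side [[435.9, 156.3], [433.0, 144.9], [439.5, 170.1], [426.2, 169.7], [438.0, 164.0], [424.9, 163.7]] wrist [[311.3, 256.3], [311.2, 355.7]]
0.006 side [[435.4, 159.3], [432.6, 147.9], [439.1, 173.0], [425.8, 172.6], [437.6, 166.9], [424.6, 166.6]] wrist [[311.3, 250.8], [311.2, 347.4]]
0.012 side [[435.0, 162.4], [432.2, 150.9], [438.7, 175.9], [425.5, 175.5], [437.2, 169.8], [424.2, 169.4]] wrist [[311.2, 245.7], [311.1, 339.7]]
178 [94, 91, 88, 87, 91, 93, 95, 112, 125, 113, 81, 74, 82, 90, 90, 90, 88, 90, 91, 94]
187 [89, 89, 88, 86, 89, 90, 98, 118, 129, 106, 74, 60, 71, 88, 92, 87, 85, 87, 88, 91]
196 [93, 89, 89, 89, 90, 90, 103, 119, 120, 88, 62, 58, 60, 60, 72, 84, 87, 87, 87, 91]
205 [92, 91, 92, 95, 95, 100, 111, 129, 115, 85, 60, 62, 58, 57, 68, 83, 86, 87, 87, 89]
214 [97, 94, 96, 96, 96, 100, 119, 138, 119, 77, 58, 57, 56, 58, 61, 67, 80, 83, 88, 91]
223 [97, 95, 97, 98, 96, 104, 118, 127, 104, 72, 57, 59, 57, 63, 58, 63, 73, 86, 89, 87]
284 [139, 136, 137, 135, 139, 137, 139, 139, 138, 138, 138, 140, 135, 130, 104, 96] [122, 122, 121, 122, 122, 123, 113, 96, 83, 82, 82, 89, 91, 94, 92, 95, 92, 91]
285 [137, 136, 138, 136, 136, 140, 143, 141, 141, 140, 139, 140, 136, 132, 120, 111] [122, 126, 121, 125, 127, 123, 115, 90, 67, 65, 68, 72, 79, 83, 87, 91, 92, 92]
286 [137, 136, 138, 138, 139, 140, 142, 138, 137, 138, 134, 138, 136, 132, 127, 127] [91, 97, 96, 95, 97, 98, 90, 68, 60, 58, 57, 61, 64, 66, 78, 85, 89, 84]
287 [139, 141, 136, 137, 136, 133, 133, 125, 127, 123, 121, 120, 118, 112, 112, 111] [68, 68, 69, 69, 69, 68, 68, 63, 64, 64, 62, 62, 56, 58, 62, 75, 76, 69]
```

```bash
python3 -m jog '[{"x":0.014,"y":0.009,"z":0,"ax":0,"ay":0,"az":0.02},{"x":0.04,"y":0.027,"z":0,"ax":0,"ay":0,"az":0.06},{"x":0.073,"y":0.05,"z":0,"ax":0,"ay":0,"az":0.1},{"x":0.11,"y":0.076,"z":0,"ax":0,"ay":0,"az":0.155},{"x":0.147,"y":0.101,"z":0,"ax":0,"ay":0,"az":0.21},{"x":0.184,"y":0.127,"z":0,"ax":0,"ay":0,"az":0.26},{"x":0.221,"y":0.152,"z":0,"ax":0,"ay":0,"az":0.31},{"x":0.257,"y":0.177,"z":0,"ax":0,"ay":0,"az":0.36},{"x":0.29,"y":0.2,"z":0,"ax":0,"ay":0,"az":0.41},{"x":0.316,"y":0.218,"z":0,"ax":0,"ay":0,"az":0.445},{"x":0.333,"y":0.229,"z":0,"ax":0,"ay":0,"az":0.47},{"x":0.34,"y":0.234,"z":0,"ax":0,"ay":0,"az":0.478}]'
python3 -m jog '[{"x":0,"y":0,"z":0,"ax":0,"ay":0,"az":0},{"x":0,"y":0,"z":0,"ax":0,"ay":0,"az":0},{"x":0,"y":0,"z":0,"ax":0,"ay":0,"az":0},{"x":0,"y":0,"z":0,"ax":0,"ay":0,"az":0}]'
python3 - <<'E'
from h import *
o=get_obs();p=camera_params("wrist")
w=read_camera("wrist");s=read_camera("side");sp=camera_params("side")
cv2.imwrite("pics/w3.png",w[:,:,::-1]);cv2.imwrite("pics/s3.png",s[:,:,::-1])
import pickle;pickle.dump((o,p,sp),open("w3.pkl","wb"))
print(o["eef_pos"],rot(o["tool_rot"]).round(4).tolist(),o["q"])
u=proj(sp,o["eef_pos"])[0].astype(int);print(u)
x,y=np.clip(u-[60,40],0,[520,370]);print(x,y)
a=cv2.resize(s[y:y+110,x:x+80],(400,550),interpolation=cv2.INTER_CUBIC);b=cv2.resize(w[100:430,190:430],(400,550))
cv2.imwrite("pics/m3.png",cv2.convertScaleAbs(np.hstack([a,b])[:,:,::-1],alpha=1.6))
E
```

```text
t: 6.25
eef_pos: [0.5329, 0.1692, 0.17]
tool_rot: [-0.001, 0.695, 0.719, 0.0]
contact_force: [0.8, -0.5, -0.7]
gripper_width: 0.206
grasp_force: 47.1
t: 6.65
eef_pos: [0.5336, 0.1648, 0.1703]
tool_rot: [0.0, 0.696, 0.718, -0.0]
contact_force: [-0.5, -0.2, -1.3]
gripper_width: 0.209
grasp_force: 47.1
[0.53362274 0.16480344 0.17025677] [[-0.0301, 0.9995, -0.0], [0.9995, 0.0301, -0.0007], [-0.0007, -0.0, -1.0]] [-0.00327077  0.40255234 -0.51249049  1.86985302  0.24255099  0.93099841
 -0.59754607]
[279 260]
219 220
```

View pics/m3.png

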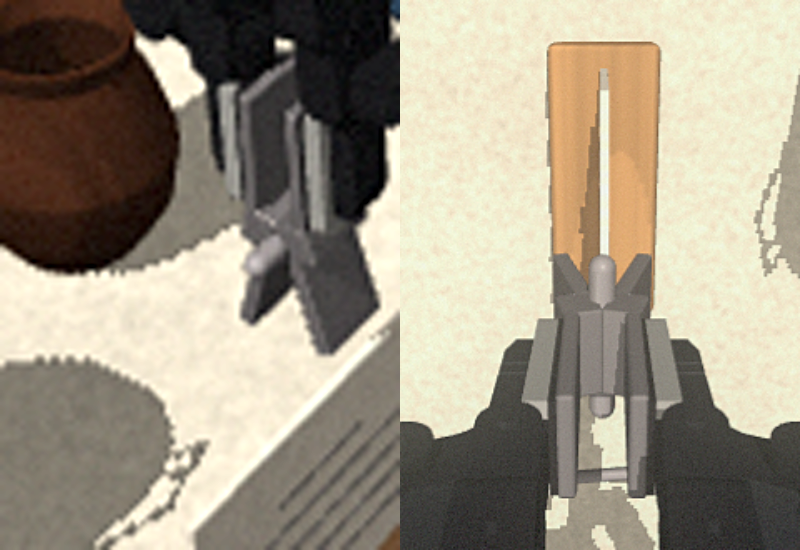

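Left panel: the clip hangs open above the card. In the wrist panel the card's white edge runs down x≈313 from its far end at about (313,154), parallel to the clip. The pin tip is at about (311,255), and the far jaw tips are at about (282,253) and (340,253). Next I'll measure the edge line in tool axes.

```bash
python3 - <<'E'
from h import *
import pickle;o,p,sp=pickle.load(open("w3.pkl","rb"));T=rot(o["tool_rot"]);e=o["eef_pos"]
w=cv2.imread("pics/w3.png").astype(float);sat=w.max(2)-w.min(2);g=w.min(2)
P=[]
for r in range(160,248,4):
    x=np.arange(300,326);k=g[r,300:326];k=np.clip(k-100,0,None)
    if k.sum()>0:P.append([(x*k).sum()/k.sum(),r])
P=np.array(P);print(P[::4].round(1).tolist())
print([g[r,308:318].astype(int).tolist() for r in(170,230)], g[138:166,312].astype(int).tolist(),g[138:166,313].astype(int).tolist())
X=(onz(p,P,.1)-e)@T;f=np.polyfit(X[:,0],X[:,1],1);print("edge: y at tool x=0",f[1],"slope deg",np.degrees(f[0]),"resid",np.std(X[:,1]-np.polyval(f,X[:,0])))
E0=(onz(p,[[312.5,154]],.1)-e)@T;print("far end tool",E0)
# pin & jaw tips at assumed heights
print("pin", ((onz(p,[[310.9,256],[310.7,346]],e[2]-.005)-e)@T).round(4).tolist())
print("jaw outer tips",((onz(p,[[282,253],[340.5,253]],e[2]-.038)-e)@T).round(4).tolist())
s=((onz(sp,[[258,327],[304,280]],.1)-e)@T);print("side card ends",s.round(4).tolist())
# side: jaw tips, pin end
for n,u in(("pin",(219+262/5,220+262/5)),("tipA",(219+245/5,220+320/5)),("tipB",(219+325/5,220+352/5))):print(n,u)
for z in(.002,.005,.008):
    L=np.array([[.0235,0,z],[.012,-.015,z+.033],[.012,.015,z+.033],[.012,.010,z+.033],[.012,-.01,z+.033]]);print(z,proj(sp,e+L@T.T).round(1).tolist())
E
```

```text
[[312.1, 160.0], [312.1, 176.0], [312.1, 192.0], [312.1, 208.0], [312.1, 224.0], [312.1, 240.0]]
[[49, 64, 137, 142, 140, 141, 143, 101, 64, 65], [52, 48, 140, 146, 138, 141, 147, 104, 67, 71]] [71, 71, 65, 106, 106, 110, 103, 100, 107, 105, 105, 104, 106, 104, 102, 99, 128, 140, 141, 140, 136, 139, 138, 137, 134, 140, 137, 140] [68, 66, 64, 111, 106, 107, 108, 107, 106, 107, 105, 106, 103, 103, 104, 101, 129, 139, 144, 141, 140, 141, 138, 139, 137, 141, 137, 143]
edge: y at tool x=0 0.0009345836465829445 slope deg -0.07184721863311119 resid 1.4388884712831847e-05
far end tool [[0.05490288 0.0010797  0.07022043]]
pin [[0.0216, 0.0002, 0.005], [-0.0221, 0.0001, 0.005]]
jaw outer tips [[0.0097, -0.0144, 0.038], [0.0097, 0.0152, 0.038]]
side card ends [[0.0567, -0.0022, 0.0702], [-0.0516, -0.0016, 0.0703]]
pin (271.4, 272.4)
tipA (268.0, 284.0)
tipB (284.0, 290.4)
0.002 [[268.7, 271.2], [285.0, 289.9], [266.4, 282.1], [269.4, 283.3], [281.8, 288.6]]
0.005 [[268.8, 273.0], [285.1, 291.7], [266.5, 283.8], [269.6, 285.1], [281.9, 290.3]]
0.008 [[269.0, 274.9], [285.2, 293.4], [266.7, 285.5], [269.7, 286.8], [282.0, 292.1]]
```

```bash
python3 -m jog '[{"x":0.001,"y":0.0006,"z":0.004,"ax":0,"ay":0,"az":0},{"x":0.001,"y":0.0006,"z":0.01,"ax":0,"ay":0,"az":0},{"x":0.001,"y":0.0006,"z":0.016,"ax":0,"ay":0,"az":0},{"x":0.001,"y":0.0006,"z":0.022,"ax":0,"ay":0,"az":0},{"x":0.001,"y":0.0006,"z":0.028,"ax":0,"ay":0,"az":0},{"x":0.001,"y":0.0006,"z":0.033,"ax":0,"ay":0,"az":0},{"x":0.001,"y":0.0006,"z":0.037,"ax":0,"ay":0,"az":0},{"x":0.001,"y":0.0006,"z":0.041,"ax":0,"ay":0,"az":0},{"x":0.001,"y":0.0006,"z":0.044,"ax":0,"ay":0,"az":0},{"x":0.001,"y":0.0006,"z":0.046,"ax":0,"ay":0,"az":0},{"x":0.001,"y":0.0006,"z":0.046,"ax":0,"ay":0,"az":0},{"x":0.001,"y":0.0006,"z":0.046,"ax":0,"ay":0,"az":0}]'
python3 -m jog '[{"x":0,"y":0,"z":0,"ax":0,"ay":0,"az":0},{"x":0,"y":0,"z":0,"ax":0,"ay":0,"az":0},{"x":0,"y":0,"z":0,"ax":0,"ay":0,"az":0}]'
python3 - <<'E'
from h import *
o=get_obs();p=camera_params("wrist")
w=read_camera("wrist");s=read_camera("side");sp=camera_params("side");e=o["eef_pos"];T=rot(o["tool_rot"])
cv2.imwrite("pics/w4.png",w[:,:,::-1]);cv2.imwrite("pics/s4.png",s[:,:,::-1])
print(e,T.round(4).tolist(),o["joint_vel"].round(3))
print("side jaws expected",proj(sp,e+np.array([[.012,-.015,.038],[-.012,-.015,.038],[.012,.015,.038],[.0235,0,.005]])@T.T).round(1).tolist())
u=proj(sp,e)[0].astype(int)
x,y=np.clip(u-[40,40],0,[520,370]);print(x,y)
a=cv2.resize(s[y:y+88,x:x+64],(400,550),interpolation=cv2.INTER_CUBIC);b=cv2.resize(w[100:430,190:430],(400,550))
cv2.imwrite("pics/m4.png",cv2.convertScaleAbs(np.hstack([a,b])[:,:,::-1],alpha=1.6))
E
```

```text
t: 7.95
eef_pos: [0.5341, 0.1674, 0.1244]
tool_rot: [0.0, 0.696, 0.718, 0.0]
contact_force: [0.5, -0.1, -0.5]
gripper_width: 0.208
grasp_force: 47.1
t: 8.25
eef_pos: [0.5341, 0.1674, 0.1244]
tool_rot: [0.0, 0.696, 0.718, 0.0]
contact_force: [0.2, -0.1, -0.2]
gripper_width: 0.207
grasp_force: 47.1
[0.5340616  0.16736771 0.12442418] [[-0.0319, 0.9995, 0.0002], [0.9995, 0.0319, 0.0], [0.0, 0.0002, -1.0]] [ 0.     0.001 -0.001  0.    -0.001 -0.002  0.   ]
side jaws expected [[285.2, 318.2], [295.2, 307.6], [267.3, 310.1], [269.6, 301.1]]
239 248
```

View pics/m4.png

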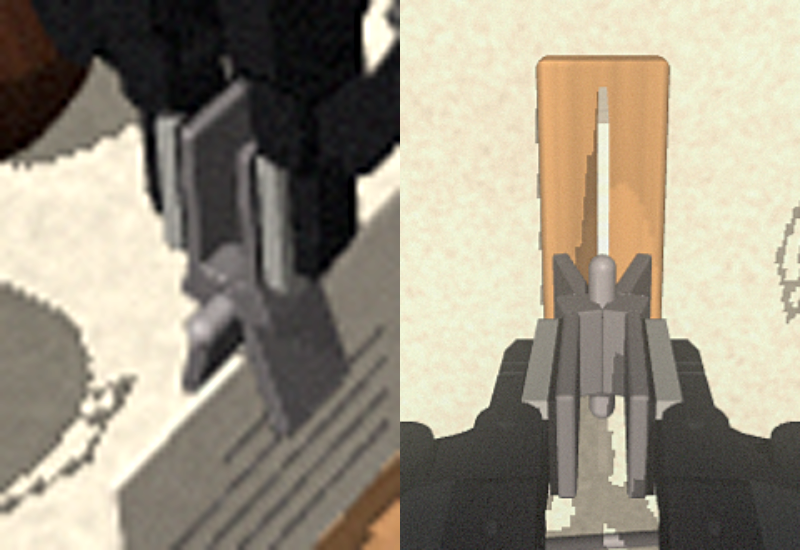

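The left panel shows the near jaw down in front of the card, with its tip at about (285,318) as predicted (z≈0.086, so about 14 mm below the edge). The rear jaw is behind the card. In the right panel the card edge at x≈311 lines up with the pin. One last check on centring.

```bash
python3 - <<'E'
from h import *
o=get_obs();p=camera_params("wrist");T=rot(o["tool_rot"]);e=o["eef_pos"]
w=cv2.imread("pics/w4.png").astype(float);g=w.min(2)
P=[]
for r in range(180,248,4):
    x=np.arange(300,326);k=np.clip(g[r,300:326]-100,0,None);P.append([(x*k).sum()/k.sum(),r])
X=(onz(p,P,.1)-e)@T;f=np.polyfit(X[:,0],X[:,1],1);print("edge y",f[1],np.degrees(f[0]))
c=g[150:185,311];print(c.astype(int).tolist());r=150+np.nonzero(c>120)[0][0];print(r,((onz(p,[[311.5,r]],.1)-e)@T))
sp=camera_params("side");s=((onz(sp,[[258,327],[304,280]],.1)-e)@T);print("side ends",s.round(4).tolist())
tp=camera_params("top");s=((onz(tp,[[167,286.4],[234.7,284.6]],.1)-e)@T);print("top ends",s.round(4).tolist())
E
```

```text
edge y 0.0005606496651453052 -0.0658220609957749
[69, 64, 95, 107, 104, 100, 102, 101, 102, 102, 100, 105, 103, 101, 107, 102, 99, 100, 105, 103, 103, 105, 101, 96, 138, 139, 137, 138, 138, 135, 138, 135, 138, 132, 136]
174 [[0.05219128 0.00045561 0.02440305]]
side ends [[0.0541, -0.0026, 0.0244], [-0.0542, -0.0022, 0.0244]]
top ends [[0.0495, 0.0008, 0.0244], [-0.056, 0.0008, 0.0244]]
```

```bash
python3 -m jog '[{"x":-0.001,"y":0,"z":0,"ax":0,"ay":0,"az":0},{"x":-0.002,"y":0,"z":0,"ax":0,"ay":0,"az":0},{"x":-0.002,"y":0,"z":0,"ax":0,"ay":0,"az":0},{"x":-0.002,"y":0,"z":0,"ax":0,"ay":0,"az":0},{"x":-0.002,"y":0,"z":0,"ax":0,"ay":0,"az":0},{"x":-0.002,"y":0,"z":0,"ax":0,"ay":0,"az":0}]' && python3 -c "
from station import *
print(hand_in())"
```

```text
t: 8.95
eef_pos: [0.5341, 0.1654, 0.1243]
tool_rot: [0.0, 0.696, 0.718, 0.0]
contact_force: [0.0, 0.3, -0.3]
gripper_width: 0.203
grasp_force: 47.1
the job is handed in; nothing more can be done
None
```

The job is handed in at about 9 s: the clip is held squeezed wide open over the middle of the card's top edge, one jaw on each side reaching about 14 mm below it by camera estimate, and the wrist force stayed near zero, so nothing appears to touch the card.

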